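# Take down the pile of cultures and lay each in its holder

## Robot

A 6-joint arm with a two-finger parallel gripper is mounted at the origin on the work surface. World frame = base frame: x ahead of the robot, y to its left, z up, the work surface at z = 0. Lengths are in mm, angles in rad, forces in N, time in s.
With the tool pointing down it reaches from about 350 to 975 mm from the base axis. Payload 7.1 kg.
Tool frame: the origin (TCP) lies midway between the tips of the shut fingers; the grasp point (between the pads) lies 19 mm behind it; z points along the fingers, y is the line along which they close (so a half turn about z gives the same grasp; the last joint's range is limited). The gripper opens to 88 mm and grips with 3 to 60 N. Pads are 20 mm wide; open, the fingers measure 115 mm over their backs; the gripper's body (75 mm by 178 mm) begins 61 mm behind the grasp point.
Start: joints at [-1.283, 0.423, 1.63, -0, 1.089, -0.019], TCP at [188.774, -595.793, 222.675] pointing down, gripper open.
Joint ranges: [-3, 3], [-0.9, 2.11], [0.09, 2.58], [-1.31, 4.45], [0.11, 2.69], [-2.54, 2.54]. Speed limits (rad/s): [2.39, 2.39, 3.01, 3.14, 3.14, 3.14].

## Interface

Orientations are given as a rotation vector (axis times angle).
In Python, from workcell import ctrl gives the robot as it stands. The module is installed in compiled form; this text tells all that it offers.
- The arm moves only by the tool servo_tool, never from a script. Its argument "increments" is a list of rows, each a list of 7 numbers: the shift along the world's x, y, z in cm, then the turn, a rotation vector about the world's x, y, z in degrees, then the opening, from -1 (shut) to 1 (fully open). A call has 1 to 20 rows; each row is the pose to reach, as a shift and turn from the pose commanded when the call began; what a row does not reach only later rows make up. A row lasts 1/12 s, in which the tool goes at most 41.7 mm and 7.16 degrees, less where a joint would pass 70% of its speed; a pose out of reach is approached as far as the arm can. A call with a gripper value outside its range is refused whole. The fingers move at their own pace and stop on an object; the grip force is fixed at half the most. Time passes only in rows, so rows that repeat a pose let the fingers close. It gives the time, the measured TCP pose, the force, the opening and the grip force at its end, in the units of the state.
- ctrl.get_obs(): the state, without advancing time (a new reading comes with each control period).
- ctrl.get_image(name): name is "side" or "top"; returns a dict with "image" (384x512x3 uint8, red, green, blue), "fx", "fy", "cx", "cy" (pixels), "extrinsics" (4x4, takes a point from camera to world coordinates). Camera axes: x right, y up, looking along -z (the intrinsics and any distortion apply to the point x, -y, -z); pixel columns grow to the right and rows downward; lengths in mm; the calibration is good to about 2 mm. A picture is of the moment at which its call begins. There is no depth.
- ctrl.close_job(): hands the job in; it is judged then, once.
The state is a dict: "t": time; "qpos": joint angles; "qvel": joint speeds; "joint_torque": joint torques, N m; "ee_pos": TCP position; "orientation": TCP orientation; "ft_force": force on the tool from outside, world axes, zero at the start; "moment": the same for the moment, N m; "width": finger opening in mm; "grasp_force": force on a finger pad.
Only numpy, scipy, OpenCV 4.12 (cv2) and the standard library are available. Lean on these libraries where they do the work, as an engineer would, in place of code of your own. Each camera call takes 0.05 s, during which the arm holds its last target. There are 200 camera calls.

## Task

The cultures from the microscope have been left piled on one another. Take the pile apart one piece at a time from the top down, and set each one as you take it flat in the middle of the black-rimmed holder made for its shape and size: the flask and the chamber slide lengthwise in theirs (either way round), the large and the small dish each in the round holder of its size. Keep every culture level all the way, and leave the media bottle and the little vial standing where they are.

Things in the scene. Friction and masses are not known exactly. Their poses are not given: they have to be found in the camera images.
- flask: Cell-culture flask lying flat at the bottom of the pile, 96 mm long, 54 mm wide, 25 mm high, about 70 g. Origin: centre of the underside of the 96 mm length. x runs along it towards the dark red screw cap (22 mm diameter, the last 20 mm at +x), z up. The box-shaped body with flat sides, the part to grip across its 54 mm width (y), spans x = -48 to +18 mm; centre of mass near x = -10 mm.
- large_dish: Round lidded culture dish, 60 mm diameter, 16 mm high, about 35 g, plain upright side. It starts on the flask. Origin: centre of the underside, z up.
- chamber_slide: Chambered microscope slide: glass slide 76 x 26 mm, 4 mm thick, with a lidded block of six chambers on it, 50 mm long, 24 mm wide, its flat top 16 mm above the underside; about 25 g. It starts on the large dish. Origin: centre of the underside; x along the 76 mm length, y across, z up. Grip it across y on the chamber block (from 4 to 16 mm above the underside).
- small_dish: Round lidded culture dish, 36 mm diameter, 14 mm high, about 15 g, plain upright side. It starts on the chamber slide, at the top of the pile. Origin: centre of the underside, z up.
- flask_holder: Black-rimmed, grey-floored rectangular holder fixed to the bench, the larger of the two rectangular ones: inside 120 mm (x) by 78 mm (y); floor 3 mm above the bench, lip 4 mm thick with its top 7 mm above the bench. Origin: centre of its underside, on the bench; x along its length.
- slide_holder: Black-rimmed, grey-floored rectangular holder fixed to the bench, the smaller and narrower: inside 100 mm (x) by 50 mm (y); floor 3 mm above the bench, lip 4 mm thick with its top 7 mm above the bench. Origin: centre of its underside; x along its length.
- large_dish_holder: Black-rimmed, grey-floored round holder fixed to the bench, the larger: inside diameter 84 mm; floor 3 mm above the bench, lip 4 mm thick with its top 7 mm above the bench. Origin: centre of its underside.
- small_dish_holder: Black-rimmed, grey-floored round holder fixed to the bench, the smaller: inside diameter 60 mm; floor 3 mm above the bench, lip 4 mm thick with its top 7 mm above the bench. Origin: centre of its underside.
- bottle: Bystander: glass media bottle with a blue cap, 56 mm diameter, 110 mm high, loose on the bench. Origin: centre of its underside. Leave it alone.
- vial: Bystander: small amber vial, 22 mm diameter, 38 mm high, standing loose on the bench among the holders. Origin: centre of its underside. Leave it alone.
Mind the look-alikes: they are no part of the job. What is shaped like the flask but orange is not meant.

How it is judged:
By the outcome, as a careful person would: the job done as asked, in the order asked, and still so for the second after the job is handed in, with the robot touching nothing.
It also fails if it takes over 99 s, if anything falls off the work surface, if the arm or the gripper's body presses on something with over 40 N, if the wrist force passes 120 N, or if a joint passes its speed limit or range.

## Working session

There is one attempt and no reset: what is moved stays moved. The work goes in short steps, Python scripts to look and compute and a tool call to move; the robot and the scene stay as the last step left them, time stands still between calls to the robot, and variables do not carry over. Pictures are saved under pics/ and viewed, at most 14 in all, crops included, and the job is handed in when it is done.

Besides the shell and the picture viewer there is one more tool, called after "Emit:" in YAML: its name, and indented under it one key for each argument. servo_tool: Moves the arm, as the interface text tells. Its arguments: {"type":"object","properties":{"increments":{"type":"array","items":{"type":"array","items":{"type":"number"}}}},"required":["increments"]}

```bash
mkdir -p pics; cat > h.py <<'E'
import numpy as np, cv2
from workcell import ctrl
def shot(n,f):
    d=ctrl.get_image(n); np.savez('pics/'+f+'.npz',**d); cv2.imwrite('pics/'+f+'.png',d['image'][:,:,::-1]); return d
def load(f): return dict(np.load('pics/'+f+'.npz'))
def ray(d,u,v):
    E=d['extrinsics']; r=E[:3,:3]@np.array([(u-d['cx'])/d['fx'],-(v-d['cy'])/d['fy'],-1.]); return E[:3,3],r
def plane(d,u,v,z):
    o,r=ray(d,u,v); return (o+r*(z-o[2])/r[2]).round(1)
def proj(d,p):
    E=d['extrinsics']; q=E[:3,:3].T@(np.array(p,float)-E[:3,3]); return (d['cx']+d['fx']*q[0]/-q[2], d['cy']-d['fy']*q[1]/-q[2])
E
python3 - <<'E'
from h import *
for n in('top','side'):
    d=shot(n,n+'0'); print(n,[float(d[k]) for k in('fx','fy','cx','cy')],d['extrinsics'].round(3).tolist(),d.keys())
o=ctrl.get_obs(); print(o)
E
```

```text
top [440.2664899938933, 440.2664899938933, 257.08614431664853, 190.4104372721811] [[-0.017, 0.999, -0.05, 511.06], [-1.0, -0.017, 0.006, 64.387], [0.005, 0.05, 0.999, 947.38], [0.0, 0.0, 0.0, 1.0]] dict_keys(['image', 'fx', 'fy', 'cx', 'cy', 'extrinsics'])
side [395.91191228998815, 395.91191228998815, 253.07123189641604, 192.73443597837493] [[-0.892, 0.322, -0.317, 278.385], [-0.452, -0.642, 0.619, 552.928], [-0.004, 0.696, 0.718, 654.565], [0.0, 0.0, 0.0, 1.0]] dict_keys(['image', 'fx', 'fy', 'cx', 'cy', 'extrinsics'])
{'t': 0.1, 'qpos': array([-1.28301786e+00,  4.23735483e-01,  1.63058228e+00,  1.97228062e-05,
        1.08863010e+00, -1.90249152e-02]), 'qvel': array([ 1.38554680e-03, -1.62919535e-03, -2.69084400e-03,  6.90499781e-04,
       -4.22188641e-05, -1.19222878e-03]), 'joint_torque': array([ 9.79108117e-04, -5.45611882e+01, -2.74323696e+01,  6.45881100e-02,
        1.88036263e-02, -2.21358846e-05]), 'ee_pos': array([ 188.63254705, -595.33618394,  222.00980903]), 'orientation': array([-3.10337364e+00, -4.79817956e-01,  2.57893039e-04]), 'ft_force': array([-0.29938346,  1.17988952, -0.73195134]), 'moment': array([0.06018829, 0.01926583, 0.00806831]), 'grasp_force': 0.0, 'width': 88.08449490488692}
```

View pics/top0.png

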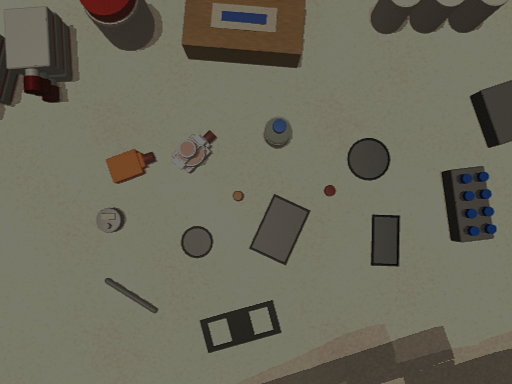

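View pics/side0.png

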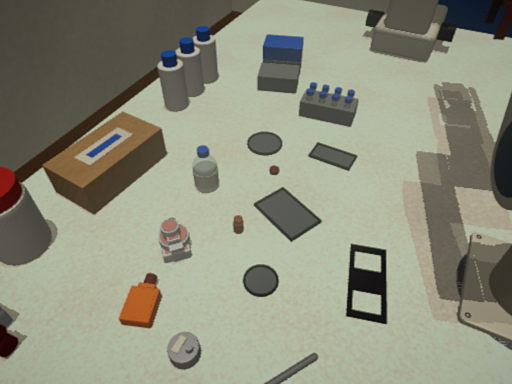

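The top view shows the pile at about (192,150), the orange look-alike flask at (127,166), and a media bottle at (278,132). The amber vial is at (238,196) and a red-brown cap-like thing at (330,190). The holders are: small round (197,242), large rectangular (280,229), large round (368,158) and small rectangular (385,240). The black two-window frame at (241,326) has no grey floor, so it is not a holder. Next I'll enlarge the pile in both views.

```bash
python3 - <<'E'
from h import *
a=load('top0')['image'][115:185,150:250,::-1]; b=load('side0')['image'][205:275,125:225,::-1]
cv2.imwrite('pics/c0.png',np.vstack([cv2.resize(x,(400*1,280),interpolation=cv2.INTER_CUBIC) for x in(a,b)]))
d=load('top0')
g=cv2.cvtColor(d['image'],cv2.COLOR_RGB2GRAY)
m=(g<60).astype(np.uint8)
cs,_=cv2.findContours(m,cv2.RETR_EXTERNAL,cv2.CHAIN_APPROX_NONE)
for c in cs:
    if 150<cv2.contourArea(c)<6000:
        w=np.array([plane(d,u,v,7)[:2] for u,v in c[:,0]],np.float32)
        print(c[:,0].mean(0).round(),cv2.minAreaRect(w),cv2.minEnclosingCircle(w))
E
```

```text
[240. 326.] ((273.3099060058594, 99.8175048828125), (70.38883209228516, 158.3336639404297), 14.507805824279785) ((273.1372985839844, 99.98538970947266), 85.16706848144531)
[196. 242.] ((451.86663818359375, 189.6653594970703), (65.90914916992188, 65.6357421875), 89.10476684570312) ((451.50543212890625, 189.79833984375), 34.022884368896484)
[480. 230.] ((467.6431579589844, -412.11346435546875), (70.80903625488281, 28.80799674987793), 83.7939224243164) ((469.42437744140625, -412.30487060546875), 35.5184326171875)
[385. 240.] ((448.09228515625, -211.32418823242188), (57.96586990356445, 108.23888397216797), 86.84825134277344) ((448.234130859375, -210.71266174316406), 59.99652099609375)
[477. 212.] ((503.4432067871094, -410.24755859375), (25.49561309814453, 69.70899963378906), 9.792628288269043) ((502.8500061035156, -410.3499755859375), 34.875091552734375)
[279. 229.] ((475.1523742675781, 13.011734008789062), (84.46107482910156, 127.48289489746094), 64.17900848388672) ((475.45001220703125, 12.800000190734863), 75.2446517944336)
[475. 195.] ((541.4654541015625, -406.6003112792969), (66.9618
[... 1098 characters left out ...]
7584228515625)
[34. 65.] ((859.3934326171875, 534.2679443359375), (207.83489990234375, 156.5069580078125), 1.7356972694396973) ((854.6844482421875, 546.7948608398438), 115.50064086914062)
[431.  15.] ((932.2479858398438, -339.16558837890625), (285.7235412597656, 73.72795104980469), 89.12982940673828) ((940.0, -339.29998779296875), 143.9587860107422)
[128.  26.] ((915.2747802734375, 336.08489990234375), (99.46281433105469, 123.2186508178711), 22.155475616455078) ((925.8587036132812, 344.4106140136719), 68.59066772460938)
[109.   8.] ((955.4221801757812, 377.4744567871094), (122.01327514648438, 49.095829010009766), 89.12360382080078) ((979.9000244140625, 377.1000061035156), 61.006736755371094)
```

View pics/c0.png

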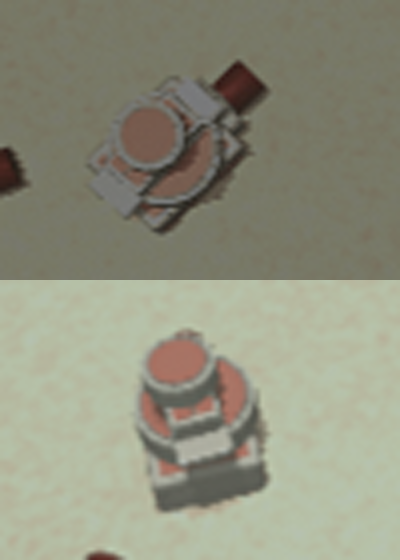

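The holder sizes and the pile match the description: holders measure 68, 92, 108x58 and 128x86 mm outside. The real flask is the grey/pink one under the pile, with its cap at (210,137) in the top view. The orange one is the look-alike. Now I'll measure the pile.

```bash
cat >> h.py <<'E'
def tri(d1,p1,d2,p2):
    o1,r1=ray(d1,*p1); o2,r2=ray(d2,*p2); r1=r1/np.linalg.norm(r1); r2=r2/np.linalg.norm(r2)
    s=np.linalg.lstsq(np.c_[r1,-r2],o2-o1,rcond=None)[0]; a=o1+s[0]*r1; b=o2+s[1]*r2
    return ((a+b)/2).round(1), np.linalg.norm(a-b).round(1)
def pink(d,box,amin=15,sat=45,k=4):
    x0,y0,x1,y1=box; a=cv2.resize(d['image'][y0:y1,x0:x1],None,fx=k,fy=k,interpolation=cv2.INTER_CUBIC)
    hsv=cv2.cvtColor(a,cv2.COLOR_RGB2HSV); m=(((hsv[:,:,0]<15)|(hsv[:,:,0]>170))&(hsv[:,:,1]>sat)).astype(np.uint8)
    cs,_=cv2.findContours(m,cv2.RETR_EXTERNAL,cv2.CHAIN_APPROX_NONE); out=[]
    for c in cs:
        if cv2.contourArea(c)>amin*k*k:
            e=cv2.fitEllipse(c); M=cv2.moments(c)
            f=lambda u,v:((u+.5)/k-.5+x0,(v+.5)/k-.5+y0)
            out.append((f(M['m10']/M['m00'],M['m01']/M['m00']),f(*e[0]),np.array(e[1])/k,e[2],cv2.contourArea(c)/k/k,hsv[:,:,2][m>0].mean()))
    return out
E
python3 - <<'E'
from h import *
t=load('top0');s=load('side0')
for d,b in((t,(165,120,225,180)),(s,(145,210,205,270))):
    for r in pink(d,b): print([np.round(x,1) for x in r])
print('small z71',plane(t,187.5,149.2,71),plane(s,170,225.5,71),tri(t,(187.5,149.2),s,(170,225.5)))
a=plane(t,198.75,140,45);b=plane(t,179.25,162.5,45);print('slide',a,b,(a+b)/2,np.degrees(np.arctan2(*(a-b)[1::-1])),np.linalg.norm(a-b))
print('cap',plane(t,210,136.7,18)); print('bottle',plane(t,279,127,110),'vial',plane(t,238,196,38))
# side-view check of holders
for c,n in(((451.7,189.7),'sd'),((448.1,-211.3),'sl'),((475.2,13),'fl'),((622.6,-181.2),'ld')): print(n,np.round(proj(s,(*c,7)),1))
g=cv2.cvtColor(s['image'],cv2.COLOR_RGB2GRAY)
cs,_=cv2.findContours((g<75).astype(np.uint8),cv2.RETR_EXTERNAL,cv2.CHAIN_APPROX_NONE)
for c in cs:
    if 300<cv2.contourArea(c)<4000: 
        w=np.array([plane(s,u,v,7)[:2] for u,v in c[:,0]],np.float32);print(c[:,0].mean(0).round(),[np.round(q,1) for q in cv2.minAreaRect(w)])
E
```

```text
[array([182. , 157.3]), array([182.5, 157.5]), array([ 4. , 12.1]), np.float64(122.6), np.float64(28.0), np.float64(98.2)]
[array([196.2, 156.6]), array([196.2, 156.7]), array([ 7.8, 22.7]), np.float64(42.2), np.float64(117.7), np.float64(98.2)]
[array([186.6, 148.3]), array([186.6, 148.3]), array([13.4, 13.6]), np.float64(93.2), np.float64(143.2), np.float64(98.2)]
[array([209.2, 136.2]), array([209.2, 136.3]), array([11. , 11.7]), np.float64(121.7), np.float64(91.8), np.float64(98.2)]
[array([166.9, 251.6]), array([166.8, 251.6]), array([3.7, 7.8]), np.float64(98.6), np.float64(17.6), np.float64(155.3)]
[array([173. , 236.8]), array([173.1, 236.7]), array([ 3.8, 13.3]), np.float64(71.1), np.float64(32.6), np.float64(155.3)]
[array([163.1, 238.4]), array([163.1, 238.4]), array([ 4.8, 12.8]), np.float64(150.2), np.float64(46.0), np.float64(155.3)]
[array([182.1, 232.4]), array([182.2, 232.3]), array([ 7.2, 16.5]), np.float64(172.7), np.float64(84.7), np.float64(155.3)]
[array([168.8, 224.9]), array([168.8, 224.9]), array([11. , 14.7]), np.float64(75.2), np.float64(126.7), np.float64(
[... 966 characters left out ...]

[264. 143.] [array([ 618., -178.]), array([85.9, 86.1]), np.float64(26.6)]
[106. 174.] [array([889.,  79.]), array([298.2, 210.9]), np.float64(56.7)]
[326. 114.] [array([ 523.5, -373.6]), array([156.3,  68.6]), np.float64(7.4)]
[505. 153.] [array([  71.3, -460.2]), array([ 44.4, 500.7]), np.float64(2.5)]
[277.  84.] [array([ 709.4, -454.8]), array([124.1,  77.8]), np.float64(20.3)]
[ 68. 139.] [array([1109.8,  -37.1]), array([128.2, 676.8]), np.float64(4.0)]
[280.  50.] [array([ 789.5, -674.5]), array([136.9, 207.3]), np.float64(19.3)]
[216.  25.] [array([1111.6, -753. ]), array([ 91.8, 296.3]), np.float64(0.8)]
[467.  18.] [array([  229.6, -1259.3]), array([291.3, 517.5]), np.float64(2.6)]
```

Emit:
servo_tool:
  increments:
    - [22,38,0,0,0,60,1]
    - [22,38,0,0,0,60,1]
    - [22,38,0,0,0,60,1]
    - [22,38,0,0,0,60,1]
    - [22,38,0,0,0,60,1]
    - [22,38,0,0,0,60,1]
    - [22,38,0,0,0,60,1]
    - [22,38,0,0,0,60,1]
    - [22,38,0,0,0,60,1]
    - [22,38,0,0,0,60,1]
    - [45.1,79.5,0,0,0,121,1]
    - [45.1,79.5,0,0,0,121,1]
    - [45.1,79.5,0,0,0,121,1]
    - [45.1,79.5,0,0,0,121,1]
    - [45.1,79.5,0,0,0,121,1]
    - [45.1,79.5,0,0,0,121,1]
    - [45.1,79.5,0,0,0,121,1]
    - [45.1,79.5,0,0,0,121,1]
    - [45.1,79.5,0,0,0,121,1]
    - [45.1,79.5,0,0,0,121,1]

```text
t: 1.77
ee_pos: [600.8, 130.8, 222.3]
orientation: [-1.105, -2.94, 0.001]
ft_force: [1.3, -0.6, 0.5]
width: 87.6
grasp_force: 0.0
```

Emit:
servo_tool:
  increments:
    - [0,0,0,0,0,0,1]
    - [0,0,0,0,0,0,1]
    - [0,0,0,0,0,0,1]

```text
t: 2.02
ee_pos: [599.7, 128.6, 221.9]
orientation: [-1.11, -2.938, 0.002]
ft_force: [0.9, -0.4, 1.0]
width: 87.9
grasp_force: 0.0
```

Emit:
servo_tool:
  increments:
    - [4,7,-10,0,0,0,1]
    - [4,7,-10,0,0,0,1]
    - [4,7,-10,0,0,0,1]
    - [4,7,-10,0,0,0,1]
    - [4,7,-10,0,0,0,1]
    - [4,7,-10,0,0,0,1]
    - [4,7,-10,0,0,0,1]

```text
t: 2.6
ee_pos: [641.0, 197.4, 124.7]
orientation: [1.113, 2.936, 0.002]
ft_force: [0.9, -0.0, 0.5]
width: 87.9
grasp_force: 0.0
```

```bash
python3 - <<'E'
from h import *
s=shot('side','s1');t=shot('top','t1')
o=ctrl.get_obs();print(o['t'],o['ee_pos'])
a=s['image'][170:270,115:235,::-1]; b=t['image'][100:200,130:250,::-1]
cv2.imwrite('pics/c1.png',np.hstack([cv2.resize(a,None,fx=3.3,fy=3.3),cv2.resize(b,None,fx=3.3,fy=3.3)]))
E
```

```text
2.7 [641.20661432 197.70804337 124.98755944]
```

View pics/c1.png

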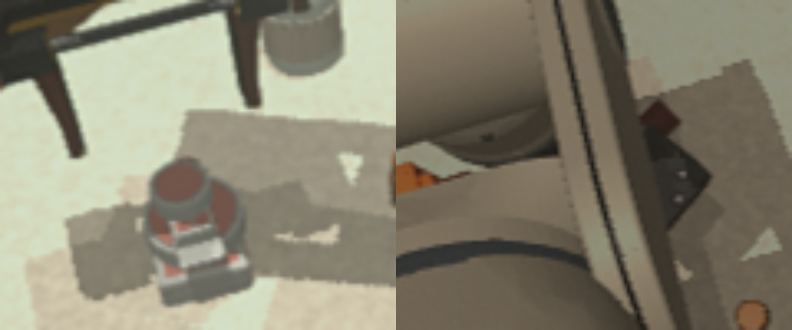

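The crop shows the fingers straddling the small dish. The tips are at about (138,218) and (191,202) in the side view, with the dish top at (169.5,225). I'll check the alignment numerically.

```bash
python3 - <<'E'
from h import *
s=load('s1'); p=(641.2,197.7,125); c=np.array([.661,.750,0])*44
print(proj(s,p),proj(s,p+c),proj(s,p-c)); print('dish',proj(s,(640,198,71)),proj(s,(641.2,197.7,71)))
print([[np.round(x,1) for x in r] for r in pink(s,(145,210,205,270),60)])
o=ctrl.get_obs();print(o['ee_pos'],o['orientation'],o['qvel'].round(3))
E
```

```text
(np.float64(163.83546018008315), np.float64(205.67655178404246)) (np.float64(139.44097672987462), np.float64(212.53020482241843)) (np.float64(187.47581455816507), np.float64(199.03477201681224))
dish (np.float64(168.96137953223175), np.float64(225.05907267941654)) (np.float64(168.53356484615162), np.float64(224.7307448391201))
[[array([179.6, 233.6]), array([177.6, 233.3]), array([14.2, 18.9]), np.float64(73.2), np.float64(112.9), np.float64(120.6)], [array([168.8, 224.9]), array([168.8, 224.9]), array([10.8, 14.5]), np.float64(75.6), np.float64(122.1), np.float64(120.6)]]
[641.20661432 197.70804337 124.98755944] [1.11216312e+00 2.93555835e+00 2.60268163e-03] [ 0.004  0.002 -0.003  0.001 -0.003  0.002]
```

Emit:
servo_tool:
  increments:
    - [0,0,0,0,0,0,1]

```text
t: 2.78
ee_pos: [641.1, 198.0, 124.6]
orientation: [1.112, 2.936, 0.002]
ft_force: [0.2, 0.9, -0.5]
width: 88.0
grasp_force: 0.0
```

Emit:
servo_tool:
  increments:
    - [0,0,-3,0,0,0,0.4]
    - [0,0,-5,0,0,0,0.4]
    - [0,0,-6,0,0,0,0.4]
    - [0,0,-6.2,0,0,0,0.4]
    - [0,0,-6.2,0,0,0,0.4]
    - [0,0,-6.2,0,0,0,0.4]

```text
t: 3.28
ee_pos: [641.3, 198.9, 61.9]
orientation: [1.111, 2.937, 0.001]
ft_force: [0.5, -0.7, 0.8]
width: 61.6
grasp_force: 0.0
```

Emit:
servo_tool:
  increments:
    - [0,0,0.05,0,0,0,-1]
    - [0,0,0.05,0,0,0,-1]
    - [0,0,0.05,0,0,0,-1]
    - [0,0,0.05,0,0,0,-1]
    - [0,0,0.05,0,0,0,-1]
    - [0,0,0.05,0,0,0,-1]
    - [0,0,0.05,0,0,0,-1]
    - [0,0,0.05,0,0,0,-1]

```text
t: 3.95
ee_pos: [640.7, 198.8, 61.7]
orientation: [1.111, 2.938, 0.001]
ft_force: [-1.7, 0.0, 5.1]
width: 35.3
grasp_force: 30.0
```

Emit:
servo_tool:
  increments:
    - [0,0,0.3,0,0,0,-1]
    - [0,0,1,0,0,0,-1]
    - [0,0,3,0,0,0,-1]
    - [0,0,6,0,0,0,-1]
    - [0,0,9,0,0,0,-1]
    - [0,0,9,0,0,0,-1]
    - [0,0,9,0,0,0,-1]

```text
t: 4.53
ee_pos: [641.7, 199.1, 153.5]
orientation: [1.11, 2.935, 0.004]
ft_force: [-1.0, -0.0, 0.1]
width: 35.3
grasp_force: 30.0
```

Emit:
servo_tool:
  increments:
    - [-2,0,0,0,0,0,-1]
    - [-5,-0.2,0,0,0,0,-1]
    - [-8,-0.4,0,0,0,0,-1]
    - [-11,-0.5,0,0,0,0,-1]
    - [-14,-0.6,-1,0,0,0,-1]
    - [-17,-0.7,-2,0,0,0,-1]
    - [-18.5,-0.8,-4,0,0,0,-1]
    - [-19.1,-0.8,-6,0,0,0,-1]
    - [-19.1,-0.8,-8,0,0,0,-1]
    - [-19.1,-0.8,-10,0,0,0,-1]
    - [-19.1,-0.8,-10,0,0,0,-1]
    - [-19.1,-0.8,-10,0,0,0,-1]

```text
t: 5.53
ee_pos: [447.9, 190.1, 49.8]
orientation: [-1.11, -2.936, 0.005]
ft_force: [0.6, 0.2, -0.3]
width: 35.4
grasp_force: 30.0
```

```bash
python3 - <<'E'
from h import *
s=shot('side','s2');t=shot('top','t2')
o=ctrl.get_obs();print(o['t'],o['ee_pos'])
a=s['image'][200:320,180:320,::-1]; b=t['image'][190:310,140:280,::-1]
cv2.imwrite('pics/c2.png',np.hstack([cv2.resize(a,None,fx=2.8,fy=2.8),cv2.resize(b,None,fx=2.8,fy=2.8)]))
d=s
print(pink(s,(220,200,310,310),40))
for r in pink(t,(165,120,225,180),30): print([np.round(x,1) for x in r])
for r in pink(s,(145,210,205,270),30): print([np.round(x,1) for x in r])
x,y,z=o['ee_pos'];print(proj(s,(x,y,z+9.3)))
a=cv2.resize(t['image'][115:185,150:250,::-1],(400,280),interpolation=cv2.INTER_CUBIC);b=cv2.resize(s['image'][205:275,125:225,::-1],(400,280),interpolation=cv2.INTER_CUBIC)
cv2.imwrite('pics/c3.png',np.hstack([a,b]))
E
```

```text
5.6333 [449.56415571 190.69831513  51.46143191]
[((257.14282908255774, 264.6381250251823), (256.8678398132324, 264.95926666259766), array([15.55064011, 24.9335041 ]), 71.31295013427734, 258.53125, np.float64(72.36851373561869)), ((222.80647180492053, 262.20278140648816), (222.77060461044312, 261.9537239074707), array([ 5.66062784, 12.28988457]), 175.07415771484375, 47.84375, np.float64(72.36851373561869)), ((276.00394499549145, 255.26579250576094), (276.14953231811523, 253.91397094726562), array([ 5.92452335, 27.66080093]), 5.435187339782715, 103.96875, np.float64(72.36851373561869)), ((276.2520204965839, 221.84151484011923), (276.12618255615234, 219.66864013671875), array([23.39087105, 45.4732933 ]), 54.905155181884766, 562.59375, np.float64(72.36851373561869))]
[array([182.5, 156. ]), array([182.5, 156. ]), array([ 6.8, 11.4]), np.float64(129.2), np.float64(56.6), np.float64(113.0)]
[array([196.2, 156.6]), array([196.2, 156.6]), array([ 7.8, 22.4]), np.float64(42.0), np.float64(119.5), np.float64(113.0)]
[array([187.6, 150.3]), array([187.6, 150.3]), array([ 6.6, 11.8]), np.float64(129.9), np.float64(53.2), np.float64(113.0)]
[array([188.1, 144.6]), array([187.5, 146.1]), array([11.6, 19. ]), np.float64(72.4), np.float64(103.1), np.float64(113.0)]
[array([209.2, 136.3]), array([209.2, 136.3]), array([11.1, 11.6]), np.float64(121.9), np.float64(92.6), np.float64(113.0)]
[array([163.1, 237. ]), array([163.1, 236.9]), array([ 5.7, 15.6]), np.float64(163.3), np.float64(61.9), np.float64(198.9)]
[array([181.5, 231.7]), array([181.5, 231.7]), array([ 8.1, 18.1]), np.float64(162.8), np.float64(100.5), np.float64(198.9)]
[array([170.8, 230.1]), array([170.9, 229.7]), array([12. , 21.5]), np.float64(165.2), np.float64(176.4), np.float64(198.9)]
(np.float64(260.4515662263942), np.float64(263.0882578769794))
```

View pics/c2.png

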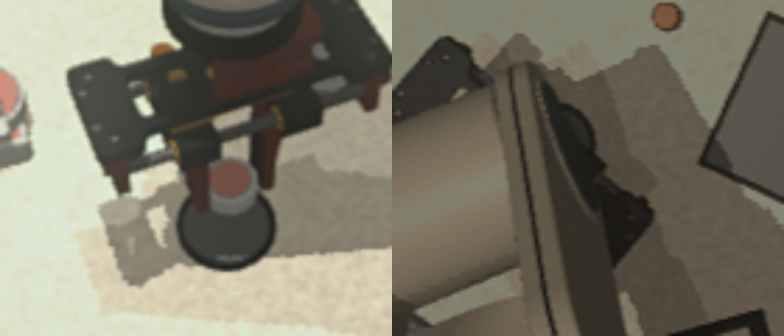

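View pics/c3.png

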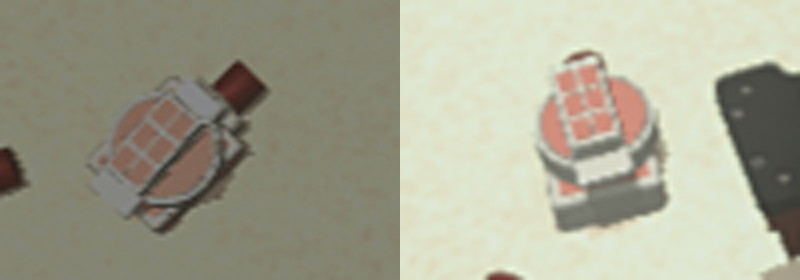

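The side crop shows the small dish level in the fingers, top at about (263,263.6), above its holder at (260,280). The pile now has the chamber slide on top with six pink cells, at about (187,149) in the top view and (170,230) in the side view. I'll measure the dish-to-holder offset and the slide.

```bash
python3 - <<'E'
from h import *
s=load('s2');t=load('t2')
def blobs(d,box,vmin,smin,amin,k=6):
    x0,y0,x1,y1=box; a=cv2.resize(d['image'][y0:y1,x0:x1],None,fx=k,fy=k,interpolation=cv2.INTER_CUBIC); h=cv2.cvtColor(a,cv2.COLOR_RGB2HSV)
    m=(((h[:,:,0]<15)|(h[:,:,0]>170))&(h[:,:,1]>smin)&(h[:,:,2]>vmin)).astype(np.uint8)
    n,l,st,c=cv2.connectedComponentsWithStats(m)
    return [(st[i,4]/k/k,((c[i]+.5)/k-.5+[x0,y0]).round(1)) for i in range(1,n) if st[i,4]>amin*k*k]
B=blobs(s,(250,250,280,280),90,45,30); print(B)
for a,c in B: print('dish side',plane(s,*c,60.8))
print(proj(s,(449.6,190.7,60.8)))
for sm in(45,60,75): print(sm,blobs(t,(165,120,225,180),0,sm,4))
for sm in(45,60,75): print(sm,blobs(s,(145,210,205,270),0,sm,4))
print('blk',plane(t,187.5,148.5,57),'sl',plane(t,189.25,151.25,45), 'side', plane(s,125+585/4-100,205+100/4,57))
E
```

```text
[(np.float64(156.38888888888889), array([261.7, 263.4]))]
dish side [447.3 190.3  60.8]
(np.float64(260.433283459181), np.float64(263.06905516216983))
45 [(np.float64(96.41666666666667), array([209.2, 136.3])), (np.float64(109.47222222222223), array([188.1, 144.6])), (np.float64(57.02777777777778), array([187.6, 150.3])), (np.float64(125.0), array([196.2, 156.6])), (np.float64(57.583333333333336), array([182.5, 156. ])), (np.float64(4.861111111111112), array([175.1, 154.6])), (np.float64(11.805555555555555), array([206.8, 156.4])), (np.float64(13.166666666666666), array([187.4, 166.9])), (np.float64(6.277777777777778), array([192.4, 170.3]))]
60 [(np.float64(95.77777777777777), array([209.3, 136.3])), (np.float64(41.80555555555556), array([182.7, 144.6])), (np.float64(24.722222222222225), array([190.8, 142.8])), (np.float64(22.63888888888889), array([194.6, 146.2])), (np.float64(22.444444444444443), array([185.6, 148.5])), (np.float64(116.55555555555556), array([196.1, 156.7])), (np.float64(23.333333333333332), array([189.6, 152. ])), (np.float64(46.388888888888886), array([182.4, 15
[... 1498 characters left out ...]
[184.6, 247.6])), (np.float64(14.888888888888888), array([166.7, 251.5]))]
75 [(np.float64(16.194444444444446), array([171.7, 223.3])), (np.float64(16.333333333333332), array([166.2, 224.9])), (np.float64(85.02777777777779), array([181.5, 231.7])), (np.float64(17.11111111111111), array([173.3, 229.1])), (np.float64(19.02777777777778), array([168. , 230.7])), (np.float64(49.19444444444445), array([163.1, 237. ])), (np.float64(18.27777777777778), array([175.2, 235.1])), (np.float64(19.0), array([169.9, 236.8])), (np.float64(7.083333333333333), array([184.8, 247.5])), (np.float64(10.861111111111112), array([166.7, 251.5]))]
blk [643.5 199.3  57. ] sl [639.5 197.6  45. ] side [637.6 197.6  57. ]
```

Emit:
servo_tool:
  increments:
    - [0.1,0.1,-2,0,0,0,-1]
    - [0.1,0.1,-3,0,0,0,-1]
    - [0.1,0.1,-3.8,0,0,0,-1]
    - [0.1,0.1,-4.1,0,0,0,-1]
    - [0.1,0.1,-4.2,0,0,0,-1]
    - [0.1,0.1,-4.25,0,0,0,-1]
    - [0.1,0.1,-4.3,0,0,0,-1]
    - [0.1,0.1,-4.3,0,0,0,-1]
    - [0.1,0.1,-4.3,0,0,0,-1]

```text
t: 6.38
ee_pos: [450.7, 191.8, 8.5]
orientation: [1.111, 2.938, 0.001]
ft_force: [0.5, -0.0, 0.5]
width: 35.4
grasp_force: 30.0
```

```bash
python3 - <<'E'
from h import *
s=load('s2');t=load('t2')
print(tri(t,(187.6,150.2),s,(170.7,230)),plane(t,187.6,150.2,57),plane(s,170.7,230,57))
for d,a,b in((t,(182.5,155.95),(192.65,144.45)),(s,(172.55,235.95),(168.95,224.1))):
    v=plane(d,*b,57)-plane(d,*a,57); print(v,np.degrees(np.arctan2(v[1],v[0])))
o=ctrl.get_obs();print(o['ee_pos'],o['ft_force'],o['width'])
E
```

```text
(array([639.2, 198.6,  57.2]), np.float64(1.8)) [640.  199.1  57. ] [638.5 198.1  57. ]
[ 23.2 -20.9   0. ] -42.014489703712066
[ 23.1 -21.    0. ] -42.273689006093704
[450.70764313 191.80712315   8.53832223] [ 0.46037719 -0.00308864  0.50342255] 35.35625156710559
```

Emit:
servo_tool:
  increments:
    - [0,0,-0.03,0,0,0,-1]
    - [0,0,-0.07,0,0,0,-1]
    - [0,0,-0.07,0,0,0,0.3]
    - [0,0,-0.07,0,0,0,0.3]
    - [0,0,-0.07,0,0,0,0.3]
    - [0,0,0,0,0,0,0.3]
    - [0,0,2,0,0,0,0.3]
    - [0,0,6,0,0,0,0.3]
    - [0,0,10,0,0,0,0.3]
    - [3,0.1,10,0,0,0,0.3]
    - [7,0.3,10,0,0,0,0.3]
    - [11,0.4,10,0,0,0,0.3]
    - [15,0.5,10,0,0,-0.6,0.3]
    - [18.8,0.7,10,0,0,-0.6,0.3]
    - [18.8,0.7,10,0,0,-0.6,0.3]
    - [18.8,0.7,10,0,0,-0.6,0.3]
    - [18.8,0.7,10,0,0,-0.6,0.3]

```text
t: 7.8
ee_pos: [637.1, 198.4, 107.4]
orientation: [-1.126, -2.931, 0.002]
ft_force: [-0.5, 0.2, -0.9]
width: 57.2
grasp_force: 0.0
```

```bash
python3 - <<'E'
from h import *
s=shot('side','s3');t=shot('top','t3')
o=ctrl.get_obs();print(o['t'],o['ee_pos'],o['orientation'],o['width'])
a=s['image'][240:320,210:310,::-1]; b=t['image'][200:280,150:250,::-1]
cv2.imwrite('pics/c4.png',np.hstack([cv2.resize(a,None,fx=4,fy=4),cv2.resize(b,None,fx=4,fy=4)]))
for r in pink(s,(235,260,285,300),40):
    print('side',plane(s,*r[0],17))
for r in pink(t,(170,215,225,270),40):
    print('top',plane(t,*r[0],17))
E
```

```text
7.9 [636.69798577 198.55432003 107.7692742 ] [-1.12526556e+00 -2.93142548e+00  1.85578896e-03] 56.97353057407675
side [450.5 191.1  17. ]
```

View pics/c4.png

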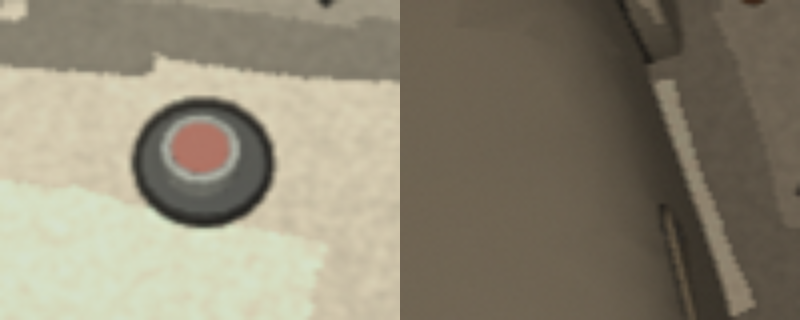

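The small dish sits flat inside its holder at side (260,277), about 1.5 mm off centre. Next is the slide.

Emit:
servo_tool:
  increments:
    - [0.2,0,-2,0,0,0,0.3]
    - [0.2,0,-4,0,0,0,0.3]
    - [0.2,0,-5.5,0,0,0,0.2]
    - [0.2,0,-6.1,0,0,0,0.1]
    - [0.2,0,-6.1,0,0,0,0.1]
    - [0.2,0,-6.1,0,0,0,0.1]

```text
t: 8.4
ee_pos: [640.1, 198.8, 47.3]
orientation: [-1.126, -2.932, 0.001]
ft_force: [0.4, 0.5, 0.8]
width: 48.6
grasp_force: 0.0
```

Emit:
servo_tool:
  increments:
    - [-0.05,0,0,0,0,0,-1]
    - [-0.05,0,0,0,0,0,-1]
    - [-0.05,0,0,0,0,0,-1]
    - [-0.05,0,0,0,0,0,-1]
    - [-0.05,0,0,0,0,0,-1]
    - [-0.05,0,0,0,0,0,-1]
    - [-0.05,0,0,0,0,0,-1]

```text
t: 8.98
ee_pos: [640.4, 198.8, 47.9]
orientation: [1.126, 2.932, 0.001]
ft_force: [-0.4, -0.2, 6.0]
width: 23.8
grasp_force: 30.0
```

Emit:
servo_tool:
  increments:
    - [0,0,0.3,0,0,0,-1]
    - [0,0,1,0,0,0,-1]
    - [0,0,3,0,0,0,-1]
    - [0,0,6,0,0,0,-1]
    - [0,0,9,0,0,0,-1]
    - [0,0,11,0,0,0,-1]
    - [-1,-2,12,0,0,2,-1]
    - [-2.2,-4.7,12,0,0,5,-1]
    - [-3.6,-7.7,12,0,0,8,-1]
    - [-5,-10.7,12,0,0,11,-1]
    - [-6.4,-13.7,12,0,0,14,-1]
    - [-7.8,-16.7,12,0,0,17,-1]
    - [-9.2,-19.7,12,0,0,20,-1]
    - [-10.6,-22.7,12,0,0,23,-1]
    - [-12,-25.7,12,0,0,26,-1]
    - [-13.4,-28.7,12,0,0,29,-1]
    - [-14.8,-31.7,12,0,0,32,-1]
    - [-16.2,-34.7,12,0,0,35,-1]
    - [-17.6,-37.7,12,0,0,37,-1]
    - [-19.2,-40.8,11,0,0,39,-1]

```text
t: 10.65
ee_pos: [448.5, -211.1, 158.9]
orientation: [0.079, 3.137, -0.002]
ft_force: [0.8, -1.0, 0.0]
width: 23.4
grasp_force: 30.0
```

Emit:
servo_tool:
  increments:
    - [0,0,-2,0,0,0,-1]
    - [0,0,-5,0,0,0,-1]
    - [0,0,-7,0,0,0,-1]
    - [0,0,-8,0,0,0,-1]
    - [0,0,-8,0,0,0,-1]
    - [0,0,-8,0,0,0,-1]

```text
t: 11.15
ee_pos: [448.1, -209.2, 77.4]
orientation: [-0.082, -3.14, -0.0]
ft_force: [0.3, 0.8, -0.5]
width: 23.5
grasp_force: 30.0
```

```bash
python3 - <<'E'
from h import *
s=shot('side','s4');t=shot('top','t4')
o=ctrl.get_obs();print(o['t'],o['ee_pos'],o['orientation'],o['width'])
a=s['image'][85:195,260:400,::-1]; b=t['image'][100:210,140:280,::-1]
cv2.imwrite('pics/c5.png',np.hstack([cv2.resize(a,None,fx=2.8,fy=2.8),cv2.resize(b,None,fx=2.8,fy=2.8)]))
x,y,z=o['ee_pos'];print(proj(s,(x,y,z+9.4)),proj(s,(x,y,z-6.6)))
E
```

```text
11.25 [ 448.9120453  -209.52378809   78.31025145] [ 8.21290992e-02  3.13881549e+00 -1.26462881e-03] 23.85354295669635
(np.float64(335.51983637612705), np.float64(129.01719821604274)) (np.float64(334.54239478564875), np.float64(134.45524981227692))
```

View pics/c5.png

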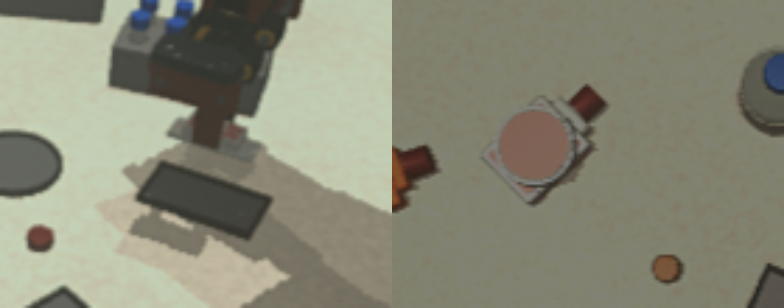

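The slide is held level, lined up over the slide holder at side (332,156). In the top view the pile now shows the large dish at (191,151) on the flask.

Emit:
servo_tool:
  increments:
    - [0,0,-2,0,0,0,-1]
    - [0,0,-4,0,0,0,-1]
    - [0,0,-5.5,0,0,0,-1]
    - [0,0,-6.2,0,0,0,-1]
    - [0,0,-6.5,0,0,0,-1]
    - [0,0,-6.7,0,0,0,-1]
    - [0,0,-6.75,0,0,0,-1]
    - [0,0,-6.75,0,0,0,-1]
    - [0,0,-6.75,0,0,0,-1]

```text
t: 12.0
ee_pos: [448.5, -209.5, 10.4]
orientation: [0.083, 3.139, -0.001]
ft_force: [-0.3, 0.4, -0.9]
width: 23.9
grasp_force: 30.0
```

```bash
python3 - <<'E'
from h import *
o=ctrl.get_obs();print(o['ee_pos'],o['ft_force'])
s=load('s4');t=load('t4')
for d,b in((t,(165,120,225,180)),(s,(145,205,205,270))):
  for sat in(60,75):
    for r in pink(d,b,10,sat): print(sat,[np.round(x,1) for x in r])
E
```

```text
[ 448.48943772 -209.52450885   10.40028015] [-0.2907759   0.38497438 -0.87979803]
60 [array([190.2, 151.3]), array([190.2, 151.3]), array([24.2, 24.4]), np.float64(40.0), np.float64(462.2), np.float64(115.1)]
60 [array([209.2, 136.2]), array([209.2, 136.2]), array([11. , 11.5]), np.float64(110.2), np.float64(91.2), np.float64(115.1)]
75 [array([190.2, 151.3]), array([190.2, 151.3]), array([23.4, 23.7]), np.float64(5.4), np.float64(435.4), np.float64(116.0)]
75 [array([209.3, 136.2]), array([209.3, 136.2]), array([10.6, 11.3]), np.float64(127.2), np.float64(86.4), np.float64(116.0)]
60 [array([167.4, 251.5]), array([167.2, 251.4]), array([3.3, 8.1]), np.float64(91.6), np.float64(16.1), np.float64(171.7)]
60 [array([184.2, 247.7]), array([184.3, 247.7]), array([2.6, 6.9]), np.float64(63.5), np.float64(11.5), np.float64(171.7)]
60 [array([172.9, 234.2]), array([172.9, 234.2]), array([19.8, 26.3]), np.float64(75.2), np.float64(409.2), np.float64(171.7)]
60 [array([170.1, 220.6]), array([170.1, 220.7]), array([ 5.4, 10.4]), np.float64(75.6), np.float64(38.8), np.float64(171.7)]
75 [array([167.2, 251.5]), array([167. , 251.5]), array([2.8, 6.7]), np.float64(93.4), np.float64(11.0), np.float64(172.9)]
75 [array([172.9, 234.2]), array([172.9, 234.2]), array([19.3, 25.8]), np.float64(75.2), np.float64(391.2), np.float64(172.9)]
75 [array([170.1, 220.6]), array([170.1, 220.7]), array([4.9, 9.9]), np.float64(76.7), np.float64(33.8), np.float64(172.9)]
```

Lower 0.6 mm more, release, and retreat up. Meanwhile I'll work out the large dish.

Emit:
servo_tool:
  increments:
    - [0,0,-0.04,0,0,0,-1]
    - [0,0,-0.08,0,0,0,-1]
    - [0,0,-0.08,0,0,0,0.1]
    - [0,0,-0.08,0,0,0,0.1]
    - [0,0,-0.08,0,0,0,0.1]
    - [0,0,-0.08,0,0,0,0.1]
    - [0,0,0.5,0,0,0,0.1]
    - [0,0,3,0,0,0,1]
    - [0,0,7,0,0,0,1]
    - [0,0,11,0,0,0,1]
    - [0,0,15,0,0,0,1]
    - [4,6,15,0,0,-6,1]
    - [6,10,15,0,0,-12,1]

```text
t: 13.08
ee_pos: [492.8, -141.4, 163.4]
orientation: [0.42, 3.106, -0.002]
ft_force: [0.7, -0.8, 0.2]
width: 84.9
grasp_force: 0.0
```

```bash
python3 - <<'E'
from h import *
s=shot('side','s5');t=shot('top','t5')
o=ctrl.get_obs();print(o['t'],o['ee_pos'],o['orientation'],o['width'])
print('LD',tri(t,(190.2,151.3),s,(172.9,234.2)),plane(t,190.2,151.3,41),plane(s,172.9,234.2,41))
cs,_=cv2.findContours((cv2.cvtColor(s['image'],cv2.COLOR_RGB2GRAY)>1).astype(np.uint8),0,2)
a=s['image'][115:195,280:390,::-1]; b=t['image'][110:190,150:260,::-1]
cv2.imwrite('pics/c6.png',np.hstack([cv2.resize(a,None,fx=3.6,fy=3.6),cv2.resize(b,None,fx=3.6,fy=3.6,interpolation=cv2.INTER_CUBIC)]))
P=[r[0] for r in pink(s,(310,130,355,175),3,60)]
print([plane(s,*p,19) for p in P])
E
```

```text
13.1833 [ 493.25259167 -136.8696327   161.26349345] [4.08382072e-01 3.11131079e+00 6.15803315e-04] 88.04290100181991
LD (array([639.1, 195.7,  40.9]), np.float64(1.9)) [640.  196.2  41. ] [638.2 195.4  41. ]
[array([ 431.2, -210.6,   19. ]), array([ 447.2, -211.7,   19. ]), array([ 462.2, -212. ,   19. ])]
```

View pics/c6.png

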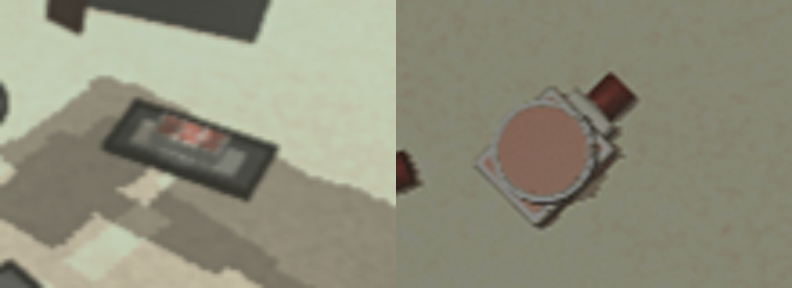

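The slide lies flat in its holder at side (332,155). The large dish is at top (190,151), its flask long axis about -46°. Now approaching the large dish.

Emit:
servo_tool:
  increments:
    - [3,7,0,0,0,-7,1]
    - [5,11,0,0,0,-12,1]
    - [7,15,0,0,0,-17,1]
    - [8.5,19,0,0,0,-21,1]
    - [10,23,0,0,0,-25,1]
    - [12,27,0,0,0,-29,1]
    - [13.5,31,-2,0,0,-31,1]
    - [14.6,33.3,-5,0,0,-31,1]
    - [14.6,33.3,-7,0,0,-31,1]
    - [14.6,33.3,-7,0,0,-31,1]
    - [14.6,33.3,-7,0,0,-31,1]
    - [14.6,33.3,-7,0,0,-31,1]

```text
t: 14.18
ee_pos: [635.5, 192.1, 88.9]
orientation: [-1.222, -2.892, 0.003]
ft_force: [-0.6, -0.1, 0.3]
width: 87.5
grasp_force: 0.0
```

Emit:
servo_tool:
  increments:
    - [0.35,0.35,0,0,0,0,1]
    - [0.35,0.35,-2,0,0,0,1]
    - [0.35,0.35,-4,0,0,0,1]
    - [0.35,0.35,-5.3,0,0,0,1]
    - [0.35,0.35,-5.8,0,0,0,1]
    - [0.35,0.35,-5.8,0,0,0,1]
    - [0.35,0.35,-5.8,0,0,0,1]

```text
t: 14.77
ee_pos: [640.6, 196.0, 32.5]
orientation: [1.225, 2.892, 0.001]
ft_force: [0.6, -0.1, -0.1]
width: 87.9
grasp_force: 0.0
```

Emit:
servo_tool:
  increments:
    - [-0.1,0,-0.1,0,0,0,0.6]
    - [-0.1,0,-0.1,0,0,0,-1]
    - [-0.1,0,-0.1,0,0,0,-1]
    - [-0.1,0,-0.1,0,0,0,-1]
    - [-0.1,0,-0.1,0,0,0,-1]
    - [-0.1,0,-0.1,0,0,0,-1]
    - [-0.1,0,-0.1,0,0,0,-1]
    - [-0.1,0,-0.1,0,0,0,-1]

```text
t: 15.43
ee_pos: [639.3, 196.6, 31.1]
orientation: [1.224, 2.893, 0.0]
ft_force: [-0.4, -0.6, 4.9]
width: 59.5
grasp_force: 30.0
```

Emit:
servo_tool:
  increments:
    - [0,0,0.3,0,0,0,-1]
    - [0,0,1,0,0,0,-1]
    - [0,0,3,0,0,0,-1]
    - [0,0,6,0,0,0,-1]
    - [0,0,9,0,0,0,-1]
    - [0,0,12,0,0,0,-1]
    - [0,0,14.5,0,0,0,-1]
    - [-0.1,-1,15,0,0,0,-1]
    - [-0.2,-4,15,0,0,0,-1]
    - [-0.3,-7,15,0,0,0,-1]
    - [-0.5,-10,15,0,0,0,-1]
    - [-0.7,-13,15,0,0,0,-1]
    - [-0.9,-16,15,0,0,0,-1]
    - [-1,-19,15,0,0,0,-1]
    - [-1.2,-22,15,0,0,0,-1]
    - [-1.4,-25,15,0,0,0,-1]
    - [-1.5,-28,15,0,0,0,-1]
    - [-1.6,-31,15,0,0,0,-1]
    - [-1.7,-34,15,0,0,0,-1]
    - [-1.8,-37,15,0,0,0,-1]

```text
t: 17.1
ee_pos: [620.0, -175.3, 179.8]
orientation: [-1.224, -2.892, 0.0]
ft_force: [-0.1, 0.4, -0.8]
width: 59.5
grasp_force: 30.0
```

Emit:
servo_tool:
  increments:
    - [-0.1,-0.6,-2,0,0,0,-1]
    - [-0.1,-0.6,-5,0,0,0,-1]
    - [-0.1,-0.6,-8,0,0,0,-1]
    - [-0.1,-0.6,-11,0,0,0,-1]
    - [-0.1,-0.6,-12,0,0,0,-1]
    - [-0.1,-0.6,-12,0,0,0,-1]
    - [-0.1,-0.6,-12,0,0,0,-1]

```text
t: 17.68
ee_pos: [619.8, -179.6, 60.5]
orientation: [-1.224, -2.892, 0.0]
ft_force: [-0.3, 1.2, -0.2]
width: 59.0
grasp_force: 30.0
```

```bash
python3 - <<'E'
from h import *
s=shot('side','s6');t=shot('top','t6')
o=ctrl.get_obs();print(o['t'],o['ee_pos'],o['orientation'],o['width'])
a=s['image'][85:175,210:330,::-1]; b=t['image'][115:205,150:270,::-1]
cv2.imwrite('pics/c7.png',np.hstack([cv2.resize(a,None,fx=3.3,fy=3.3),cv2.resize(b,None,fx=3.3,fy=3.3,interpolation=cv2.INTER_CUBIC)]))
x,y,z=o['ee_pos'];print(proj(s,(x,y,z+9.9)))
for r in pink(s,(235,100,300,160),30,60): print(np.round(r[0],1),np.round(r[2],1),plane(s,*r[0],z+9.9))
E
```

```text
17.7833 [ 621.31596749 -179.94612911   62.40441336] [1.22308255e+00 2.89089284e+00 3.79188851e-04] 59.09110500188005
(np.float64(264.0834544659584), np.float64(121.66657991098165))
[264.7 122.4] [11.4 20.2] [ 618.7 -178.1   72.3]
[279.9 108.6] [ 6.1 23.9] [ 609.4 -249.1   72.3]
```

View pics/c7.png

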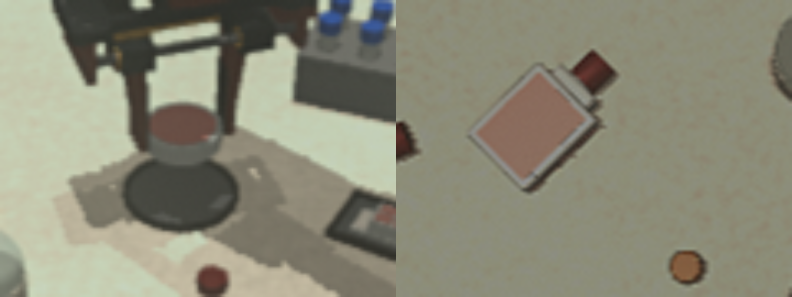

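The dish is level in the grip at side (264.7,122.4), within 1 mm of the round holder's centre. The flask is clear at top (190,152).

Emit:
servo_tool:
  increments:
    - [0,0,-2,0,0,0,-1]
    - [0,0,-4,0,0,0,-1]
    - [0,0,-4.7,0,0,0,-1]
    - [0,0,-5,0,0,0,-1]
    - [0,0,-5.2,0,0,0,-1]
    - [0,0,-5.25,0,0,0,-1]
    - [0,0,-5.25,0,0,0,-1]
    - [0,0,-5.25,0,0,0,-1]

```text
t: 18.45
ee_pos: [620.8, -179.7, 9.2]
orientation: [1.223, 2.892, 0.0]
ft_force: [-0.2, -0.0, 0.4]
width: 59.4
grasp_force: 30.0
```

```bash
python3 - <<'E'
from h import *
s=load('s6');t=load('t6')
for d,b,h in((t,(165,120,225,180),25),(s,(145,205,205,270),25)):
    x0,y0,x1,y1=b;k=4
    for r in pink(d,b,25,60): print([np.round(x,1) for x in r],plane(d,*r[0],h))
    a=cv2.resize(d['image'][y0:y1,x0:x1],None,fx=k,fy=k,interpolation=cv2.INTER_CUBIC);hs=cv2.cvtColor(a,cv2.COLOR_RGB2HSV)
    m=(((hs[:,:,0]<15)|(hs[:,:,0]>170))&(hs[:,:,1]>60)).astype(np.uint8)
    c=max(cv2.findContours(m,0,1)[0],key=cv2.contourArea)[:,0]
    w=np.array([plane(d,(u+.5)/k-.5+x0,(v+.5)/k-.5+y0,25)[:2] for u,v in c],np.float32);print(cv2.minAreaRect(w))
E
```

```text
[array([190.4, 152.7]), array([190.4, 152.7]), array([23.1, 31.4]), np.float64(46.1), np.float64(518.3), np.float64(126.0)] [639.3 198.2  25. ]
[array([209.2, 136.2]), array([209.2, 136.3]), array([11. , 11.6]), np.float64(127.3), np.float64(91.8), np.float64(126.0)] [673.5 158.   25. ]
((639.4550170898438, 198.16403198242188), (42.784339904785156, 55.74745178222656), 43.91901397705078)
[array([173.8, 240.2]), array([173.7, 240.3]), array([25.2, 26. ]), np.float64(34.2), np.float64(475.9), np.float64(173.9)] [637.3 197.8  25. ]
[array([170.3, 221.6]), array([170.3, 221.7]), array([ 7.6, 10.3]), np.float64(74.3), np.float64(57.4), np.float64(173.9)] [671.3 161.2  25. ]
((637.8363037109375, 196.87042236328125), (43.47136688232422, 56.420257568359375), 43.363407135009766)
```

Emit:
servo_tool:
  increments:
    - [0,0,-0.03,0,0,0,-1]
    - [0,0,-0.03,0,0,0,-1]
    - [0,0,-0.03,0,0,0,0.7]
    - [0,0,-0.03,0,0,0,0.7]
    - [0,0,-0.03,0,0,0,0.7]
    - [0,0,-0.03,0,0,0,0.7]
    - [0,0,0.5,0,0,0,1]
    - [0,0,3,0,0,0,1]
    - [0,0,7,0,0,0,1]
    - [0,0,11,0,0,0,1]
    - [0,0,14,0,0,0,1]
    - [-0.5,3,16,0,0,0,1]
    - [-1,7,16,0,0,0,1]
    - [-1,11,16,0,0,0,1]
    - [-0.6,15,16,0,0,0,1]
    - [0,19,16,0,0,0,1]
    - [0.6,23,16,0,0,0,1]
    - [1.2,27,16,0,0,0,1]
    - [1.8,31,16,0,0,0,1]
    - [2.1,35,16,0,0,0,1]

```text
t: 20.12
ee_pos: [641.4, 172.5, 168.7]
orientation: [1.224, 2.893, 0.001]
ft_force: [0.8, -0.7, 0.3]
width: 87.8
grasp_force: 0.0
```

Emit:
servo_tool:
  increments:
    - [0,2.4,0,0,0,0,1]
    - [0,2.4,-4,0,0,0,1]
    - [0,2.4,-8,0,0,0,1]
    - [0,2.4,-10,0,0,0,1]
    - [0,2.4,-10,0,0,0,1]
    - [0,2.4,-10,0,0,0,1]

```text
t: 20.62
ee_pos: [640.5, 194.3, 67.5]
orientation: [-1.223, -2.892, 0.002]
ft_force: [-0.5, -0.3, 1.6]
width: 88.1
grasp_force: 0.0
```

```bash
python3 - <<'E'
from h import *
s=shot('side','s7');o=ctrl.get_obs();print(o['t'],o['ee_pos'],o['orientation'],o['width'])
for r in pink(s,(235,110,300,170),30,60): print(np.round(r[0],1),np.round(r[2],1),plane(s,*r[0],19))
E
```

```text
20.6667 [641.80160217 194.57057369  69.17924783] [1.22405119e+00 2.89257456e+00 8.75695649e-04] 88.08780750384011
[273.9 167.6] [4.5 9.6] [551.8 -91.7  19. ]
[264.2 138.6] [12.2 19.5] [ 620.6 -181.1   19. ]
```

Emit:
servo_tool:
  increments:
    - [0,0,-2,0,0,-0.3,1]
    - [0,0,-4,0,0,-0.3,1]
    - [0,0,-5,0,0,-0.3,1]
    - [0,0,-5.7,0,0,-0.3,1]
    - [0,0,-6.05,0,0,-0.3,1]
    - [0,0,-6.05,0,0,-0.3,1]
    - [0,0,-6.05,0,0,-0.3,0.5]
    - [0,0,-6.05,0,0,-0.3,-1]
    - [0,0,-6.05,0,0,-0.3,-1]
    - [0,0,-6.05,0,0,-0.3,-1]
    - [0,0,-6.05,0,0,-0.3,-1]
    - [0,0,-6.05,0,0,-0.3,-1]
    - [0,0,-6.05,0,0,-0.3,-1]
    - [0,0,-6.05,0,0,-0.3,-1]

```text
t: 21.83
ee_pos: [641.3, 194.5, 8.0]
orientation: [1.232, 2.89, 0.0]
ft_force: [-0.4, -0.2, 2.3]
width: 53.5
grasp_force: 30.0
```

Emit:
servo_tool:
  increments:
    - [0,0,0.3,0,0,0,-1]
    - [0,0,1,0,0,0,-1]
    - [0,0,3,0,0,0,-1]
    - [0,0,6,0,0,0,-1]
    - [0,0,9,0,0,0,-1]
    - [0,0,11.5,0,0,0,-1]
    - [0,0,12,0,0,0,-1]
    - [-1,-1,12,0,0,2,-1]
    - [-3,-3,12,0,0,4,-1]
    - [-5,-5,12,0,0,6,-1]
    - [-7,-7,12,0,0,9,-1]
    - [-9,-9,12,0,0,12,-1]
    - [-11,-11,12,0,0,15,-1]
    - [-13,-13,12,0,0,18,-1]
    - [-15,-15,12,0,0,20.4,-1]
    - [-16.7,-16.7,12,0,0,20.4,-1]
    - [-17.6,-17.6,12,0,0,20.4,-1]
    - [-17.6,-17.6,10,0,0,20.4,-1]
    - [-17.6,-17.6,8,0,0,20.4,-1]
    - [-17.6,-17.6,6,0,0,20.4,-1]

```text
t: 23.5
ee_pos: [465.9, 18.4, 67.3]
orientation: [0.702, 3.06, 0.001]
ft_force: [0.3, 0.2, -1.0]
width: 53.6
grasp_force: 30.0
```

Emit:
servo_tool:
  increments:
    - [0,0,0,0,0,0,-1]
    - [0,0,0,0,0,0,-1]

```text
t: 23.67
ee_pos: [464.6, 18.6, 67.0]
orientation: [-0.7, -3.06, 0.001]
ft_force: [-0.0, 0.3, -0.8]
width: 53.9
grasp_force: 30.0
```

```bash
python3 - <<'E'
from h import *
s=shot('side','s8');t=shot('top','t8')
o=ctrl.get_obs();print(o['t'],o['ee_pos'],o['orientation'],o['width'])
a=s['image'][130:260,205:375,::-1]
cv2.imwrite('pics/c8.png',cv2.resize(a,None,fx=4,fy=4))
E
```

```text
23.7667 [465.8014359   18.64561529  68.24500457] [7.00152539e-01 3.06186444e+00 3.07246131e-04] 53.67486698330909
```

View pics/c8.png

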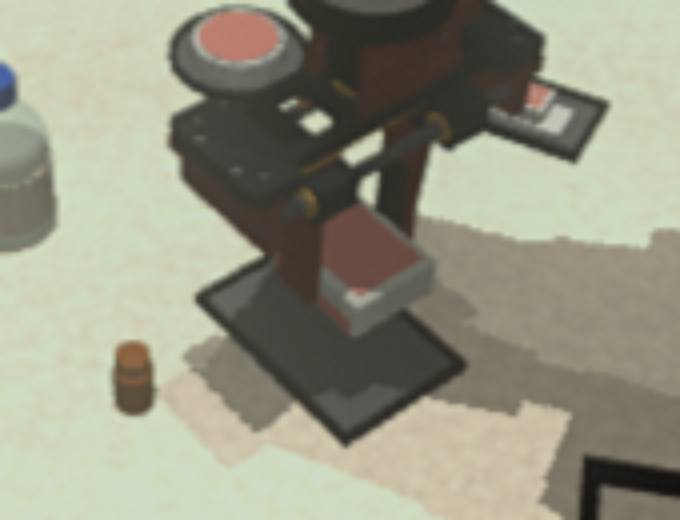

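The flask is held level and aligned with its holder (corners at about side (256,204), (322,221), (291,239)). The vial and bottle are untouched. I'll check its lengthwise position from the rear corners.

```bash
python3 - <<'E'
from h import *
s=load('s8'); c=np.array([465.8,18.6]); d=np.array([.8999,-.436]); n=np.array([.436,.8999])
for y in(27,-27):
  for z in(60.2,85.2): print(y,z,(np.array(proj(s,(*(c+d*(-38)+n*y),z)))-[205,130])*4)
E
```

```text
27 60.2 [349.55074987 338.54428659]
27 85.2 [353.03765132 304.68607839]
-27 60.2 [429.37948898 289.76512459]
-27 85.2 [434.58226051 255.76834645]
```

Emit:
servo_tool:
  increments:
    - [0,0,-2,0,0,0,-1]
    - [0,0,-4,0,0,0,-1]
    - [0,0,-4.8,0,0,0,-1]
    - [0,0,-5.2,0,0,0,-1]
    - [0,0,-5.5,0,0,0,-1]
    - [0,0,-5.6,0,0,0,-1]
    - [0,0,-5.6,0,0,0,-1]
    - [0,0,-5.6,0,0,0,-1]

```text
t: 24.43
ee_pos: [465.6, 18.5, 12.3]
orientation: [0.7, 3.061, 0.0]
ft_force: [1.4, -0.3, -1.4]
width: 53.7
grasp_force: 30.0
```

Emit:
servo_tool:
  increments:
    - [0,0,-0.05,0,0,0,-1]
    - [0,0,-0.1,0,0,0,-1]
    - [0,0,-0.13,0,0,0,-1]
    - [0,0,-0.13,0,0,0,-1]
    - [0,0,-0.13,0,0,0,0.7]
    - [0,0,-0.13,0,0,0,0.7]
    - [0,0,-0.13,0,0,0,0.7]
    - [0,0,-0.13,0,0,0,0.7]
    - [0,0,0.5,0,0,0,0.7]
    - [0,0,3,0,0,0,1]
    - [0,0,7,0,0,0,1]
    - [0,0,11,0,0,0,1]
    - [0,0,15,0,0,0,1]
    - [-2,-8,15,0,0,0,1]
    - [-5,-14,15,0,0,0,1]
    - [-10,-24,15,0,0,0,1]
    - [-14,-34,15,0,0,0,1]
    - [-18,-44,15,0,0,0,1]
    - [-20,-50,15,0,0,0,1]
    - [-20,-50,15,0,0,0,1]

```text
t: 26.1
ee_pos: [356.7, -253.9, 162.2]
orientation: [0.7, 3.062, -0.0]
ft_force: [1.4, -0.4, 0.4]
width: 87.9
grasp_force: 0.0
```

Emit:
servo_tool:
  increments:
    - [-5,-22,4,0,0,0,1]
    - [-5,-22,4,0,0,0,1]
    - [-5,-22,4,0,0,0,1]
    - [-5,-22,4,0,0,0,1]
    - [-5,-22,4,0,0,0,1]
    - [-5,-22,4,0,0,0,1]

```text
t: 26.6
ee_pos: [306.9, -476.8, 203.3]
orientation: [0.703, 3.06, -0.004]
ft_force: [0.8, -0.8, 0.4]
width: 87.6
grasp_force: 0.0
```

```bash
python3 - <<'E'
from h import *
s=shot('side','s9');t=shot('top','t9')
o=ctrl.get_obs();print(o['t'],o['ee_pos'])
cv2.imwrite('pics/c9.png',np.vstack([cv2.resize(t['image'][110:290,150:430,::-1],(560,360)),cv2.resize(s['image'][120:310,190:380,::-1],(240,240))[:, :].repeat(1,0) if 0 else cv2.resize(s['image'][120:310,120:390,::-1],(560,240))]))
for n,b,h in(('sd',(180,225,215,260),17),('sl',(370,215,400,265),19),('ld',(345,135,392,185),19),('fl',(250,190,312,265),28)):
    print(n,[(np.round(r[0],1),plane(t,*r[0],h)[:2]) for r in pink(t,b,6,60)])
E
```

```text
26.7 [ 307.26083567 -475.81142026  202.78010314]
sd [(array([194.8, 241.8]), array([451.9, 191.9]))]
sl [(array([385.4, 247.5]), array([ 432.9, -208.2])), (array([385.6, 240. ]), array([ 448.6, -209.3])), (array([385.9, 232.5]), array([ 464.2, -210.3]))]
ld [(array([369. , 158.1]), array([ 622.3, -179.5]))]
fl [(array([276.4, 235.6]), array([462.4,  20.7])), (array([286.6, 212.4]), array([510.2,  -1.7]))]
```

View pics/c9.png

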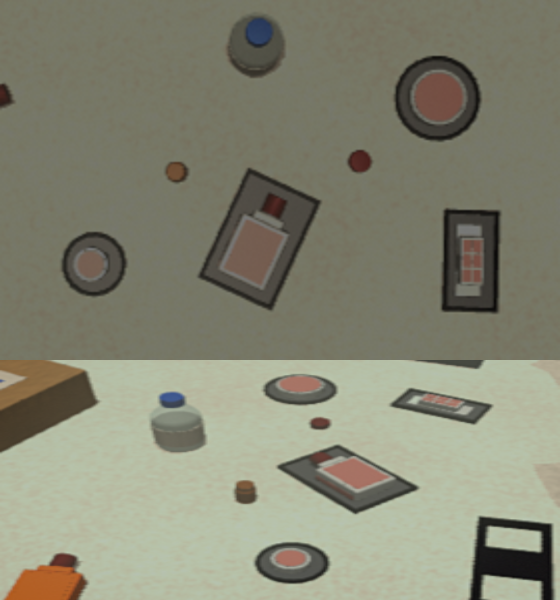

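The last view shows all four cultures flat and within about 2 mm of centre in their holders. They sit at top (195,242), (386,240), (369,158) and (280,228). The bottle and vial are still where they stood.

```bash
python3 -c "
from workcell import ctrl
print(ctrl.close_job())"
```

```text
the job is handed in; nothing more can be done
None
```

I handed the job in at about 27 s: all four cultures lie flat within about 2 mm of the centre of their own holders, moved one at a time from the top down, and I left the bottle and vial alone.

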